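# Hang the bathroom caddy on its slotted upright

## Task

Pick up the small white caddy with the hook on its back, hook its tongue down into the slot at the top of the metal upright so that its tray hangs on the robot's side, and press it down fully home until it locks. Let go and leave it hanging level; leave the soap dish and the toothbrush mug where they stand.

Things in the scene. Friction and masses are not known exactly. Their poses are not given: they have to be found in the camera images.
- caddy: White plastic hook-on caddy, 120 g. Origin: centre of tray underside; z up, x towards its back. Tray 90 (x) x 80 x 16 mm high. Leaf at the back, 60 wide, x 40-45, z 0-70. Neck from the leaf's top back to x 72, 30 wide, z 64-70. Tongue hangs from the neck's end: 30 wide, x 67-72, down to z 28 (gap to leaf 22). Barb on the tongue's back: to x 76.5, z 29-42, flat on top.
- tab (a point): Top centre of the caddy's grip tab, which stands on the neck straight above the hook, at x 59, y 0, z 108 mm in the caddy's frame. Tab 26 mm (caddy x) by 12 mm thick (caddy y), 38 mm high (z 70-108). Grasp it from above across the 12 mm; fingers may go 33 mm below this point.
- upright: Fixed aluminium post, 70 mm wide (y), x -12 to 32. Origin: on the counter; z up, front is -x. Front plate's top edge x -12 to -8, z 130; a heel rest on its front to x -19.5 (z 58-80, ramp to z 98) guides the leaf. Tongue goes behind the plate, leaf in front, x axes alike; lower it at x -66 to -60. Fully home (neck on plate edge) the caddy's origin is at x -66, y 0, z 66; not pressed home it jams 5 mm or more higher.
- slot (a point): Mouth centre of the upright's slot, at x 8, y 0, z 130 mm in its frame. Slot open on top, 32 mm (x -8 to 24) by 46 mm (y), 42 deep; its front wall slopes in to x 0 at z 112; tongue has 8 mm room each way in y. Back wall reaches z 143. A sprung catch flap, 30 wide, hinged there, slopes down and forward to z 112; the tongue pushes it back (up to 15 N) and it snaps over the barb.
- dish: Bystander: white plastic soap dish, 100 (x) by 80 (y) by 18 mm with an upright tab 26 by 12 mm to z 60 in its middle; no back leaf and no hook. Origin: centre of the underside. Leave it.
- mug: Bystander: pink ceramic toothbrush mug, 76 mm across, 92 mm high, handle at its +y side. Origin: centre of the underside. Leave it.
Not all that is in view belongs to the job. What is shaped like the caddy but blue is not meant.

How it is judged:
By the outcome, as a careful person would: the job done as asked, in the order asked, and still so for the second after the job is handed in, with the robot touching nothing.
It also fails if it takes over 42 s, if anything falls off the work surface, if the arm or the gripper's body presses on something with over 40 N, if the wrist force passes 120 N, or if a joint passes its speed limit or range.

## Robot

A 6-joint arm with a two-finger parallel gripper is mounted at the origin on the work surface. World frame = base frame: x ahead of the robot, y to its left, z up, the work surface at z = 0. Lengths are in m, angles in rad, forces in N, time in s.
With the tool pointing down it reaches from about 0.3 to 1 m from the base axis. Payload 5.1 kg.
Tool frame: the origin (TCP) lies at the very end of the fingers, on their centre line; the grasp point (between the pads) lies 19 mm behind it (arm.grip_depth is the distance from the TCP to the grasp point, in m); z points along the fingers, x is the direction in which the jaws open and shut, and the axes are right-handed (so a half turn about z gives the same grasp; the last joint's range is limited). The gripper opens to 95 mm and grips with 3 to 60 N. Pads are 20 mm wide; open, the fingers measure 119 mm over their backs; the gripper's body (75 mm by 180 mm) begins 59 mm behind the grasp point.
Start: joints at [-1.293, 0.124, 1.65, -0, 1.367, -0.083], TCP at [0.229, -0.608, 0.215] pointing down, gripper open.
Joint ranges: [-2.61, 2.61], [-1.02, 2.33], [0.03, 2.71], [-1.35, 4.49], [0.32, 2.68], [-2.91, 2.91]. Speed limits (rad/s): [2.57, 2.57, 3.14, 3.14, 3.14, 3.14].

## Interface

Orientations are given as a unit quaternion [x, y, z, w].
In Python, from bench import arm, viewer, order gives the robot as it stands.
- The arm moves only by the tool arm_command, never from a script. Its argument "steps" is a list of rows, each a list of 5 numbers: the shift along the tool's x, y, z in units of 25 mm (1.0 is 25 mm), then the turn about the tool's z in units of 6 degrees (1.0 is 6 degrees), then the closure, from 0 (fully open) to 1 (shut). In form: [[x, y, z, roll, gripper], ...]. A call has exactly 10 rows; each row shifts and turns the commanded pose from where the row before left it, along the tool's axes as they then stand; what a row does not reach is not made up. A row lasts 1/12 s, in which the tool goes at most 41.7 mm and 7.16 degrees, less where a joint would pass 70% of its speed; a pose out of reach is approached as far as the arm can. A call is refused whole if a number of a shift passes 1 or a number of a turn 1, either way. A call with a gripper value outside its range is refused whole. The fingers move at their own pace and stop on an object; "grip_force" is the grip in N (left out, the last holds). Time passes only in rows, so rows that do not move let the fingers close, or fill a call up. It gives the time, the measured TCP pose, the force and the opening at its end, in the units of the state.
- arm.get_state(): the state, without advancing time (a new reading comes with each control period).
- viewer.capture(name): name is "scene" or "top" or "wrist"; returns the picture (384x512x3 uint8, red, green, blue); there is no depth.
- viewer.camera_model(name): a dict with "K" (3x3 intrinsics, pixels), "rvec" (rotation vector, rad) and "tvec" (3), from world to camera coordinates, as OpenCV has them. Camera axes: x right, y down, z forward; pixel columns grow to the right and rows downward; lengths in m; the calibration is good to about 2 mm. A picture is of the moment at which its call begins: read the wrist's pose just before it. camera_model takes no time and is no camera call; for the wrist camera it gives the pose at the moment of the call.
- order.hand_in(): hands the job in, once; it reports no verdict.
The state is a dict: "time_s": time; "joint_pos": joint angles; "qvel": joint speeds; "joint_efforts": joint torques, N m; "position": TCP position; "ee_rot": TCP orientation; "ft_force": force on the tool from outside, world axes, zero at the start; "moment": the same for the moment, N m; "width": finger opening in m.
Only numpy, scipy, OpenCV 4.12 (cv2) and the standard library are available. Lean on these libraries where they do the work, as an engineer would, in place of code of your own. Each camera call takes 0.05 s, during which the arm holds its last target. There are 200 camera calls.

## Working session

There is one attempt and no reset: what is moved stays moved. The work goes in short steps, Python scripts to look and compute and a tool call to move; the robot and the scene stay as the last step left them, time stands still between calls to the robot, and variables do not carry over. Pictures are saved under pics/ and viewed, about 8 in all and at most 12, crops included, and the job is handed in when it is done.

Besides the shell and the picture viewer there is one more tool, called after ">>>" as name([rows], argument=value, ...), one row to a line, values as JSON. arm_command: Moves the arm, as the interface text tells. Its arguments: {"type":"object","properties":{"steps":{"type":"array"},"grip_force":{"type":"number"}},"required":["steps"]}

```bash
ls; mkdir -p pics; cat > h.py <<'E'
import numpy as np, cv2
from bench import arm, viewer, order
def cam(n):
    m=viewer.camera_model(n); R=cv2.Rodrigues(np.array(m["rvec"],float))[0]; return np.array(m["K"],float),R,np.array(m["tvec"],float).ravel()
def onplane(c,uv,z):
    K,R,t=c; uv=np.atleast_2d(np.array(uv,float)); o=-R.T@t
    d=(R.T@np.linalg.inv(K)@np.c_[uv,np.ones(len(uv))].T).T
    return o+d*((z-o[2])/d[:,2])[:,None]
def proj(c,P):
    K,R,t=c; p=(K@(R@np.atleast_2d(P).T+t[:,None])).T; return p[:,:2]/p[:,2:]
def save(n,img): cv2.imwrite("pics/"+n+".png",img[:,:,::-1])
E
python3 - <<'E'
from h import *
a=viewer.capture("scene");b=viewer.capture("top")
save("scene0",a);save("top0",b)
np.save("pics/s0.npy",a);np.save("pics/t0.npy",b)
for n in("scene","top","wrist"):
    K,R,t=cam(n);print(n,-R.T@t,R[2],K[0,0])
s=arm.get_state();print(s["position"],s["ee_rot"],s["time_s"],s["width"])
E
```

```text
pics
scene [ 1.16741755 -0.87972998  1.00273604] [-0.46085021  0.61800407 -0.63693646] 499.3068057789252
top [ 0.37810347 -0.03267805  1.21494933] [ 0.15016247 -0.00983744 -0.98861239] 415.09159877260356
wrist [ 0.30599563 -0.58020629  0.38456722] [-0.27090261 -0.1013234  -0.95725929] 301.044923817427
[ 0.22927073 -0.60762309  0.21352755] [ 8.22498858e-01 -5.68766024e-01 -7.10979121e-04 -5.78176676e-04] 0.1 0.09493965517495609
```

View pics/scene0.png

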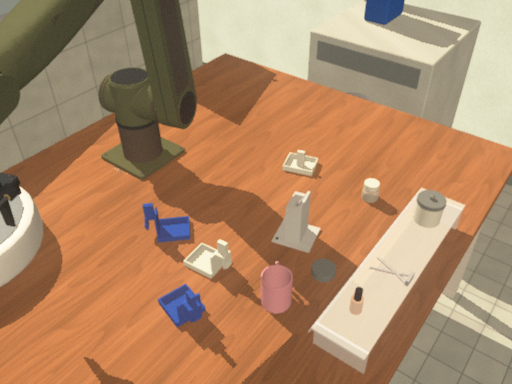

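View pics/top0.png

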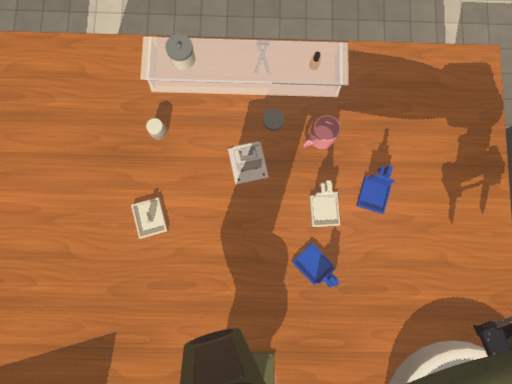

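Candidates for the caddy: white at top (325,207) with a tab and hook at its far end (caddy); white at top (149,217) with its tab in the middle (dish); blue look-alikes at (376,192) and (316,265). I choose (325,207) and check it in a close crop.

```bash
python3 - <<'E'
from h import *
a=np.load("pics/s0.npy");b=np.load("pics/t0.npy")
z=lambda im,x,y,w,h:cv2.resize(im[y:y+h,x:x+w],(400,300),interpolation=cv2.INTER_CUBIC)
g=np.vstack([np.hstack([z(b,295,170,64,48*1+16-16),z(b,217,137,64,48)]),np.hstack([z(a,172,225,80,60),z(a,262,180,80,60+15-15)])])
save("crop1",g)
E
```

```text
(no output)
```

View pics/crop1.png

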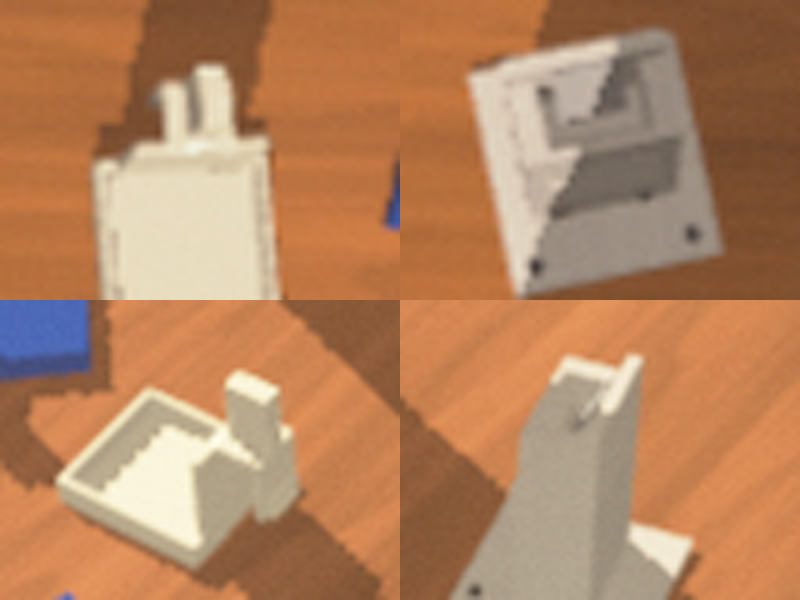

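The crop shows the white caddy with its hook and tab at the far end (tab top at top (329,181), scene (223,242)). The upright's slot opens at top ≈ (311,153) with its front to the robot.

```bash
python3 - <<'E'
from h import *
S=cam("scene");T=cam("top")
t=lambda x,y:(295+x/6.25,170+y/6.25); u=lambda x,y:(217+x/6.25,137+y/6.25)
s=lambda x,y:(172+x/5,225+(y-300)/5); v=lambda x,y:(262+(x-400)/5,180+(y-300)/5)
p=lambda n,x:print(n,np.round(x,4).tolist())
p("tab T,S",[onplane(T,t(211,68),.108)[0],onplane(S,s(253,386),.108)[0]])
b=np.load("pics/t0.npy").astype(int)
m=((b.min(2)>150)&(b.max(2)-b.min(2)<70)).astype(np.uint8); 
for (x,y,w,h,n) in[(303,188,45,48,"tray")]:
    mm=np.zeros_like(m);mm[y:y+h,x:x+w]=m[y:y+h,x:x+w]
    c=max(cv2.findContours(mm,0,2)[0],key=cv2.contourArea).reshape(-1,2)
    w=onplane(T,c,.016)[:,:2]; r=cv2.minAreaRect((w*1000).astype(np.float32));p(n,r[0]+r[1]+(r[2],))
p("base corners TL TR BR BL?",onplane(T,[u(468,72),u(672,30),u(722,253),u(518,297)],.004))
p("bolts",onplane(T,[u(537,266),u(692,233)],.006))
p("slot T mouth corners",onplane(T,[u(540,88),u(640,68),u(655,128),u(553,152)],.130))
p("scene back wall top ends (z.143)",onplane(S,[v(565,357),v(640,355)],.143))
E
```

```text
tab T,S [[0.574, -0.2375, 0.108], [0.5656, -0.2369, 0.108]]
tray [513.7633, -241.4974, 110.3301, 80.3083, 4.4117]
base corners TL TR BR BL? [[0.688, -0.1462, 0.004], [0.7114, -0.2443, 0.004], [0.6029, -0.268, 0.004], [0.5792, -0.1711, 0.004]]
bolts [[0.594, -0.1797, 0.006], [0.6118, -0.2533, 0.006]]
slot T mouth corners [[0.6495, -0.1654, 0.13], [0.6595, -0.2085, 0.13], [0.6333, -0.2149, 0.13], [0.6216, -0.1712, 0.13]]
scene back wall top ends (z.143) [[0.6228, -0.0007, 0.143], [0.6543, 0.0248, 0.143]]
```

```bash
python3 - <<'E'
from h import *
S=cam("scene");T=cam("top")
u=lambda x,y:(217+(x-400)/6.25,137+y/6.25)
v=lambda x,y:(262+(x-400)/5,180+(y-300)/5)
p=lambda n,x:print(n,np.round(x,4).tolist())
B=onplane(T,[u(468,72),u(672,30),u(722,253),u(518,297)],.004);p("base",B)
d=B[0]-B[3]+B[1]-B[2];p("yaw",np.degrees(np.arctan2(d[1],d[0])));d=B[0]-B[1]+B[3]-B[2];p("yaw2",np.degrees(np.arctan2(-d[0],d[1])))
M=onplane(T,[u(540,88),u(640,68),u(655,128),u(553,152)],.130);p("mouth",M);p("c",M.mean(0))
p("scene back wall top ends (z.143)",onplane(S,[v(565,357),v(640,355)],.143))
s=arm.get_state();R=cv2.Rodrigues(np.zeros(3))[0]
from scipy.spatial.transform import Rotation as Q
print(Q.from_quat(s["ee_rot"]).as_matrix().round(3),s["position"])
E
```

```text
base [[0.6829, 0.0455, 0.004], [0.7062, -0.0517, 0.004], [0.598, -0.0778, 0.004], [0.5744, 0.0182, 0.004]]
yaw 13.8435
yaw2 13.6477
mouth [[0.645, 0.0063, 0.13], [0.6549, -0.0364, 0.13], [0.6287, -0.0434, 0.13], [0.6171, -0.0001, 0.13]]
c [0.6364, -0.0184, 0.13]
scene back wall top ends (z.143) [[0.6228, -0.0007, 0.143], [0.6543, 0.0248, 0.143]]
[[ 0.353 -0.936 -0.001]
 [-0.936 -0.353  0.002]
 [-0.002 -0.    -1.   ]] [ 0.22927073 -0.60762309  0.21352755]
```

>>> arm_command([
  [-0.5, -1, 0, 0, 0],
  [-0.5, -1, 0, 0, 0],
  [-0.5, -1, 0, 0, 0],
  [-0.5, -1, 0, 0, 0],
  [-0.5, -1, 0, 0, 0],
  [-0.5, -1, 0, 0, 0],
  [-0.5, -1, 0, 0, 0],
  [-0.5, -1, 0, 0, 0],
  [-0.5, -1, 0, 0, 0],
  [-0.5, -1, 0, 0, 0],
], grip_force=30)

```text
time_s: 0.93
position: [0.4197, -0.4016, 0.2141]
ee_rot: [0.822, -0.569, -0.0, -0.0]
ft_force: [1.2, -0.5, 0.2]
width: 0.0955
```

>>> arm_command([
  [-0.5, -1, 0, 0, 0],
  [-0.5, -1, 0, 0, 0],
  [-0.5, -1, 0, 0, 0],
  [-0.5, -1, 0, 0, 0],
  [-0.5, -1, 0, 0, 0],
  [-0.5, -1, 0, 0, 0],
  [-0.5, -1, 0, 0, 0],
  [-0.5, -1, 0, 0, 0],
  [0, 0, 0, 0.9, 0],
  [0, 0, 0, 0.9, 0],
])

```text
time_s: 1.77
position: [0.5717, -0.2371, 0.2138]
ee_rot: [0.765, -0.644, -0.001, 0.0]
ft_force: [-0.2, -0.5, 0.1]
width: 0.0951
```

>>> arm_command([
  [0, 0, 0, 0.9, 0],
  [0, 0, 0, 0, 0],
  [0, 0, 0, 0, 0],
  [0, 0, 0, 0, 0],
  [0, 0, 0, 0, 0],
  [0, 0, 0, 0, 0],
  [0, 0, 0, 0, 0],
  [0, 0, 0, 0, 0],
  [0, 0, 0, 0, 0],
  [0, 0, 0, 0, 0],
])

```text
time_s: 2.6
position: [0.571, -0.2388, 0.2147]
ee_rot: [0.734, -0.679, 0.0, -0.0]
ft_force: [0.6, -0.5, -0.0]
width: 0.0952
```

```bash
cat >> h.py <<'E'
from scipy.spatial.transform import Rotation as Q
def goto(xyz,yaw_toolx):
    s=arm.get_state();R=Q.from_quat(s["ee_rot"]).as_matrix();p=np.array(s["position"])
    c=np.degrees(np.arctan2(R[1,0],R[0,0]))
    print("t %.2f"%s["time_s"],"pos",p.round(4),"toolx yaw %.2f"%c,"z",R[:,2].round(3),"w %.4f"%s["width"],"F",np.round(s["ft_force"],1),
      "units",(R.T@(np.array(xyz)-p)/.025).round(2),"roll",round(-(yaw_toolx-c)/6,2))
E
python3 - <<'E'
from h import *
goto([.571,-.237,.077],-85.6)
w=viewer.capture("wrist");np.save("pics/w1.npy",w)
c=cam("wrist");
P=[[.5696,-.237,.108]];print(proj(c,P))
save("w1",cv2.resize(w,None,fx=1.5,fy=1.5))
E
```

```text
t 2.60 pos [ 0.571  -0.2388  0.2147] toolx yaw -85.52 z [ 0. -0. -1.] w 0.0952 F [ 0.6 -0.5 -0. ] units [-0.07 -0.01  5.51] roll 0.01
[[253.10332314 193.42463736]]
```

View pics/w1.png

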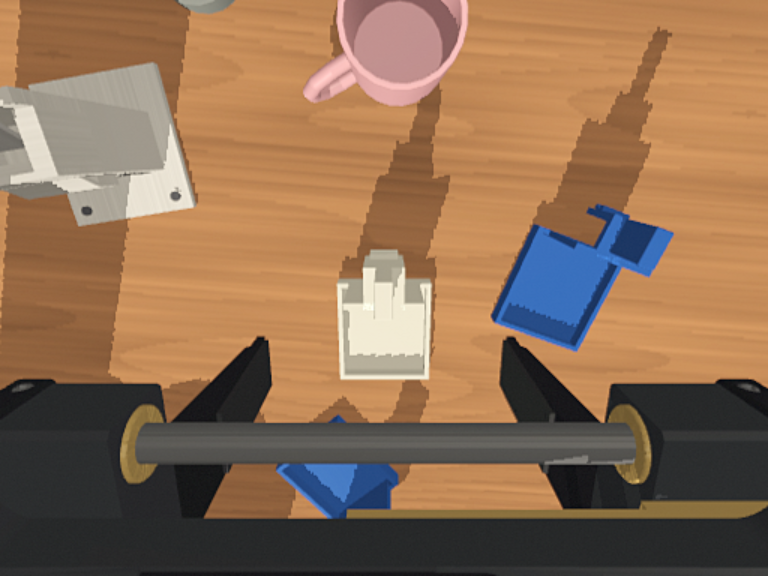

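```bash
python3 - <<'E'
from h import *
w=np.load("pics/w1.npy");c=cam("wrist")
save("w1c",cv2.resize(w[155:260,215:300],None,fx=7,fy=5.7 if 0 else 5.5,interpolation=cv2.INTER_CUBIC))
print(proj(c,[[.57,-.237,.108],[.58,-.237,.108],[.57,-.247,.108]]))
E
```

```text
[[253.13369895 193.02765036]
 [253.90102137 182.99937628]
 [263.48697322 193.78358539]]
```

View pics/w1c.png

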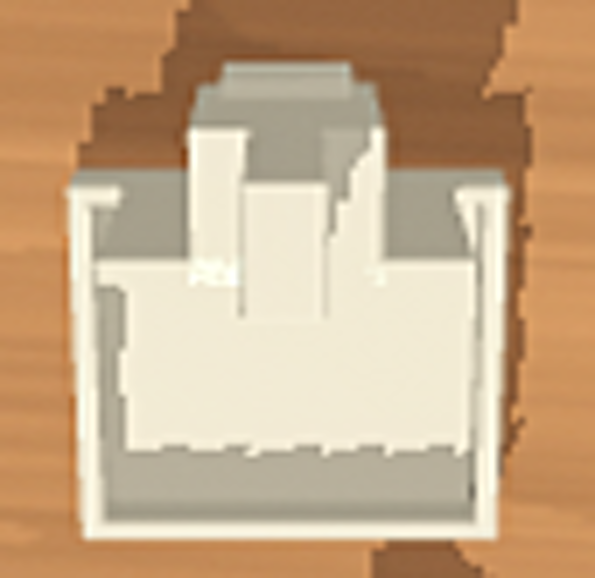

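The wrist crop shows the caddy's tab top centred at about wrist (255.6,200.5), which gives (0.563,-0.239) at z 0.108. Its size (12.3 x 24.5 mm) matches and the yaw is aligned.

>>> arm_command([
  [0, 0.3, 0.6, 0, 0],
  [0, 0, 0.8, 0, 0],
  [0, 0, 0.8, 0, 0],
  [0, 0, 0.8, 0, 0],
  [0, 0, 0.8, 0, 0],
  [0, 0, 0.7, 0, 0],
  [0, 0, 0.5, 0, 0],
  [0, 0, 0.4, 0, 0],
  [0, 0, 0.1, 0, 0],
  [0, 0, 0, 0, 0],
])

```text
time_s: 3.48
position: [0.5633, -0.2392, 0.0766]
ee_rot: [0.734, -0.679, -0.001, 0.0]
ft_force: [-0.1, -0.5, 0.5]
width: 0.0949
```

>>> arm_command([
  [0, 0, 0, 0, 1],
  [0, 0, 0, 0, 1],
  [0, 0, 0, 0, 1],
  [0, 0, 0, 0, 1],
  [0, 0, 0, 0, 1],
  [0, 0, 0, 0, 1],
  [0, 0, 0, 0, 1],
  [0, 0, 0, 0, 1],
  [0, 0, 0, 0, 1],
  [0, 0, 0, 0, 1],
], grip_force=45)

```text
time_s: 4.32
position: [0.5635, -0.2393, 0.0771]
ee_rot: [0.734, -0.679, -0.0, 0.0]
ft_force: [-0.9, 0.0, -0.5]
width: 0.034
```

```bash
python3 - <<'E'
from h import *
goto([.563,-.239,.078],-85.6)
E
```

```text
t 4.32 pos [ 0.5635 -0.2393  0.0771] toolx yaw -85.53 z [-0.  0. -1.] w 0.0340 F [-0.9  0.  -0.5] units [-0.02  0.02 -0.04] roll 0.01
```

Fingers are still closing; give them more time, then lift 6 units.

>>> arm_command([
  [0, 0, 0, 0, 1],
  [0, 0, 0, 0, 1],
  [0, 0, 0, 0, 1],
  [0, 0, 0, 0, 1],
  [0, 0, 0, 0, 1],
  [0, 0, 0, 0, 1],
  [0, 0, 0, 0, 1],
  [0, 0, 0, 0, 1],
  [0, 0, 0, 0, 1],
  [0, 0, 0, 0, 1],
])

```text
time_s: 5.15
position: [0.5635, -0.2394, 0.0771]
ee_rot: [0.734, -0.679, -0.0, -0.0]
ft_force: [0.5, 0.2, -0.3]
width: 0.0119
```

>>> arm_command([
  [0, 0, -0.3, 0, 1],
  [0, 0, -0.6, 0, 1],
  [0, 0, -0.7, 0, 1],
  [0, 0, -0.8, 0, 1],
  [0, 0, -0.8, 0, 1],
  [0, 0, -0.8, 0, 1],
  [0, 0, -0.8, 0, 1],
  [0, 0, -0.6, 0, 1],
  [0, 0, -0.4, 0, 1],
  [0, 0, -0.2, 0, 1],
])

```text
time_s: 5.98
position: [0.5642, -0.2397, 0.2295]
ee_rot: [0.734, -0.679, 0.001, -0.0]
ft_force: [0.6, 0.2, -0.8]
width: 0.0116
```

>>> arm_command([
  [-0.5, 0.1, 0, 0, 1],
  [-0.9, 0.1, 0, 0, 1],
  [-1, 0.1, 0, 0, 1],
  [-1, 0.1, 0, 0, 1],
  [-1, 0, 0, 0, 1],
  [-1, 0, 0, 0, 1],
  [-1, 0, 0, 0, 1],
  [-0.9, 0, 0, 0, 1],
  [-0.5, 0, 0, 0, 1],
  [-0.2, 0, 0, 0, 1],
])

```text
time_s: 6.82
position: [0.5369, -0.0387, 0.2258]
ee_rot: [0.735, -0.678, -0.001, 0.0]
ft_force: [0.8, 0.6, -0.8]
width: 0.0118
```

>>> arm_command([
  [0, 0, 0, -0.5, 1],
  [0, 0, 0, -0.5, 1],
  [0, 0, 0, -0.5, 1],
  [0, 0, 0, 0, 1],
  [0, 0, 0, 0, 1],
  [0, 0, 0, 0, 1],
  [0, 0, 0, 0, 1],
  [0, 0, 0, 0, 1],
  [0, 0, 0, 0, 1],
  [0, 0, 0, 0, 1],
])

```text
time_s: 7.65
position: [0.538, -0.0408, 0.2272]
ee_rot: [0.785, -0.619, 0.0, 0.0]
ft_force: [-0.6, -1.2, -0.7]
width: 0.0117
```

```bash
python3 - <<'E'
from h import *
goto([.6247,-.0212,.2295],-76.3)
w=viewer.capture("wrist");np.save("pics/w2.npy",w)
c=cam("wrist");np.savez("pics/w2c.npz",K=c[0],R=c[1],t=c[2])
th=np.radians(13.7);ux=np.array([np.cos(th),np.sin(th),0]);uy=np.array([-ux[1],ux[0],0]);M=np.array([.636,-.018,.13])
print("mouth pred",proj(c,[M]+[M+a*ux+b*uy for a in(-.016,.016) for b in(-.023,.023)]).round(1).tolist())
save("w2",cv2.resize(w,None,fx=1.5,fy=1.5,interpolation=cv2.INTER_CUBIC))
E
```

```text
t 7.65 pos [ 0.538  -0.0408  0.2272] toolx yaw -76.55 z [ 0. -0. -1.] w 0.0117 F [-0.6 -1.2 -0.7] units [ 0.04 -3.56 -0.09] roll -0.04
mouth pred [[255.5, 79.4], [282.7, 99.4], [228.6, 99.7], [283.4, 58.4], [227.3, 58.8]]
```

View pics/w2.png

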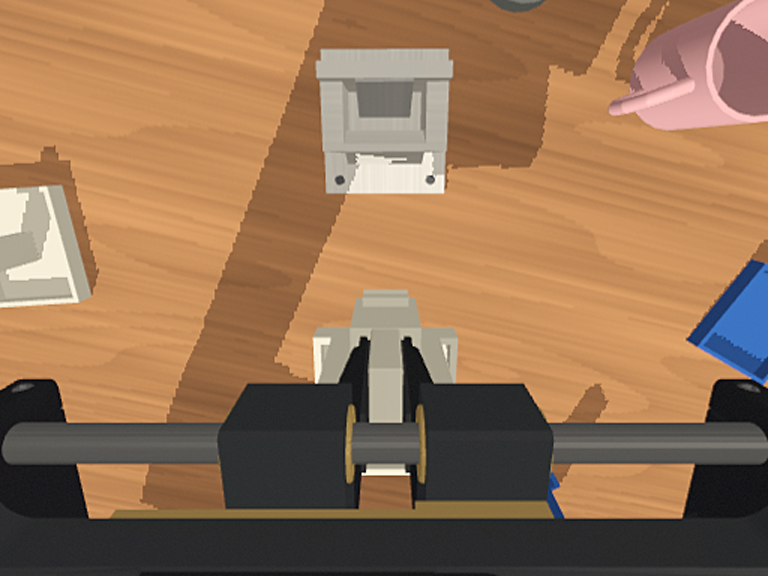

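The picture shows the upright's slot at about (384,110) and the caddy held straight, with its neck and tongue at (386,300). A close crop of both follows.

```bash
python3 - <<'E'
from h import *
w=np.load("pics/w2.npy")
z=lambda y0,y1:cv2.resize(w[y0:y1,205:310],None,fx=7,fy=4,interpolation=cv2.INTER_CUBIC)
save("w2c",np.vstack([z(25,105),z(185,255)]))
E
```

```text
(no output)
```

View pics/w2c.png

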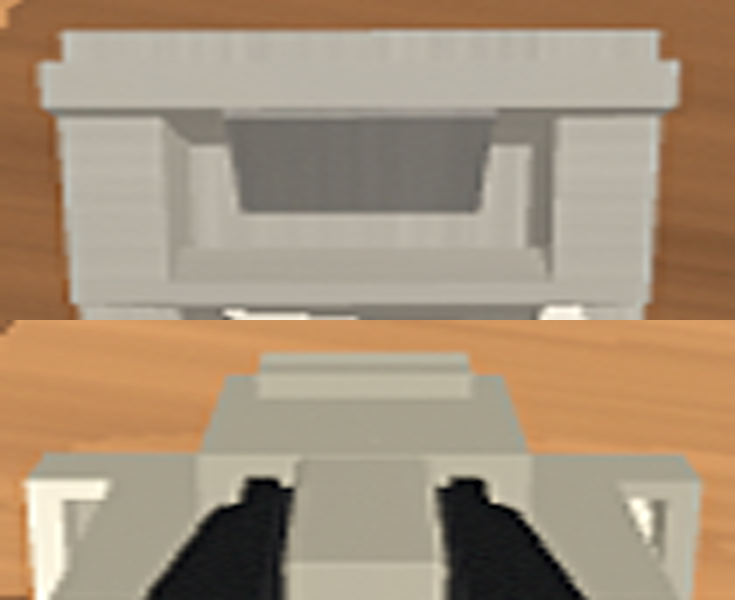

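```bash
python3 - <<'E'
from h import *
d=np.load("pics/w2c.npz");c=(d["K"],d["R"],d["t"])
f=lambda x,y:(205+x/7,25+y/4); g=lambda x,y:(205+x/7,185+(y-320)/4)
p=lambda n,x:print(n,np.round(x,4).tolist())
A=onplane(c,[f(168,281),f(553,281)],.130);p("plate rear edge x-8",A)
B=onplane(c,[f(40,107),f(680,107)],.143);p("backwall x24",B)
C=onplane(c,[f(72,302),f(652,302)],.130);p("plate front x-12",C)
yaw=lambda P:np.degrees(np.arctan2(-(P[0]-P[1])[0],(P[0]-P[1])[1]))
print([yaw(P) for P in(A,B,C)])
N=onplane(c,[g(198,456),g(530,456)],.2202);p("neck back edge cad x72",N);print(yaw(N))
s=arm.get_state();R=Q.from_quat(s["ee_rot"]).as_matrix();tcp=np.array(s["position"])
X=lambda P:(R.T@(P-tcp)*1000).round(1)
for n,P in zip("ABCN",(A,B,C,N)):print(n,[X(q).tolist() for q in P])
E
```

```text
plate rear edge x-8 [[0.6186, 0.0009, 0.13], [0.6294, -0.0444, 0.13]]
backwall x24 [[0.6466, 0.0201, 0.143], [0.663, -0.0488, 0.143]]
plate front x-12 [[0.6118, 0.0114, 0.13], [0.6281, -0.0572, 0.13]]
[np.float64(13.372218057293447), np.float64(13.383639241713738), np.float64(13.370778003814937)]
neck back edge cad x72 [[0.546, -0.025, 0.2202], [0.5529, -0.0543, 0.2202]]
13.334134682730648
A [[-21.8, -88.1, 97.2], [24.8, -88.0, 97.2]]
B [[-34.0, -119.8, 84.2], [36.9, -119.7, 84.2]]
C [[-33.6, -83.9, 97.2], [36.9, -83.8, 97.2]]
N [[-13.5, -11.4, 7.0], [16.6, -11.4, 7.0]]
```

>>> arm_command([
  [0, -0.3, 0, 0, 1],
  [0, -0.5, 0, 0, 1],
  [0, -0.6, 0, 0, 1],
  [0, -0.6, 0, 0, 1],
  [0, -0.6, 0, 0, 1],
  [0, -0.5, 0, 0, 1],
  [0, -0.4, 0, 0, 1],
  [0, -0.2, 0, 0, 1],
  [0, 0, 0, 0, 1],
  [0, 0, 0, 0, 1],
], grip_force=60)

```text
time_s: 8.53
position: [0.6278, -0.0192, 0.2269]
ee_rot: [0.785, -0.619, -0.0, 0.0]
ft_force: [0.3, 0.8, -0.8]
width: 0.0119
```

```bash
python3 - <<'E'
from h import *
th=np.radians(13.4);ux=np.array([np.cos(th),np.sin(th),0])
goto(np.array([.538,-.0408,.143])+.0932*ux,-76.6)
w=viewer.capture("wrist");save("w3",cv2.resize(w[100:300,150:370],None,fx=3.5,fy=3,interpolation=cv2.INTER_CUBIC))
E
```

```text
t 8.53 pos [ 0.6278 -0.0192  0.2269] toolx yaw -76.52 z [-0.001 -0.    -1.   ] w 0.0119 F [ 0.3  0.8 -0.8] units [ 0.01 -0.03  3.36] roll 0.01
```

View pics/w3.png

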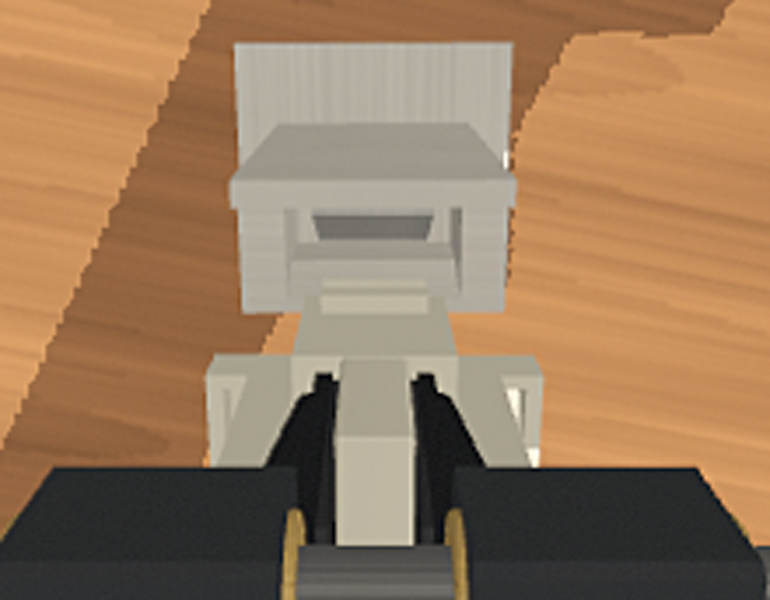

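Caddy and slot are centred laterally (tongue about column 373, slot about 374 in the crop). Lowering now.

>>> arm_command([
  [0, 0, 0.3, 0, 1],
  [0, 0, 0.3, 0, 1],
  [0, 0, 0.3, 0, 1],
  [0, 0, 0.3, 0, 1],
  [0, 0, 0.2, 0, 1],
  [0, 0, 0.2, 0, 1],
  [0, 0, 0.1, 0, 1],
  [0, 0, 0.1, 0, 1],
  [0, 0, 0, 0, 1],
  [0, 0, 0, 0, 1],
])

```text
time_s: 9.42
position: [0.6281, -0.0192, 0.1823]
ee_rot: [0.785, -0.619, 0.0, -0.0]
ft_force: [0.9, 0.7, -1.6]
width: 0.0117
```

>>> arm_command([
  [0, 0.01, 0.1, 0, 1],
  [0, 0.01, 0.1, 0, 1],
  [0, 0.01, 0.1, 0, 1],
  [0, 0.01, 0.1, 0, 1],
  [0, 0.01, 0.1, 0, 1],
  [0, 0, 0.1, 0, 1],
  [0, 0, 0.1, 0, 1],
  [0, 0, 0, 0, 1],
  [0, 0, 0, 0, 1],
  [0, 0, 0, 0, 1],
])

```text
time_s: 10.25
position: [0.6262, -0.0196, 0.1642]
ee_rot: [0.785, -0.619, -0.001, 0.001]
ft_force: [-2.2, -2.0, -0.6]
width: 0.0114
```

>>> arm_command([
  [0, 0.02, 0.1, 0, 1],
  [0, 0.02, 0.1, 0, 1],
  [0, 0.01, 0.1, 0, 1],
  [0, 0, 0.1, 0, 1],
  [0, 0, 0.1, 0, 1],
  [0, 0, 0, 0, 1],
  [0, 0, 0, 0, 1],
  [0, 0, 0, 0, 1],
  [0, 0, 0, 0, 1],
  [0, 0, 0, 0, 1],
])

```text
time_s: 11.08
position: [0.6248, -0.0198, 0.1514]
ee_rot: [0.785, -0.619, -0.001, 0.001]
ft_force: [-3.0, -1.0, -2.5]
width: 0.0123
```

>>> arm_command([
  [0, 0, 0.1, 0, 1],
  [0, 0, 0.1, 0, 1],
  [0, 0, 0.05, 0, 1],
  [0, 0, 0.05, 0, 1],
  [0, 0, 0.04, 0, 1],
  [0, 0, 0, 0, 1],
  [0, 0, 0, 0, 1],
  [0, 0, 0, 0, 1],
  [0, 0, 0, 0, 1],
  [0, 0, 0, 0, 1],
])

```text
time_s: 11.92
position: [0.6257, -0.0198, 0.1438]
ee_rot: [0.785, -0.619, 0.0, -0.0]
ft_force: [0.7, 0.5, -1.5]
width: 0.0116
```

```bash
python3 - <<'E'
from h import *
goto([.625,-.0198,.143],-76.6)
E
```

```text
t 11.92 pos [ 0.6257 -0.0198  0.1438] toolx yaw -76.53 z [ 0.001  0.    -1.   ] w 0.0116 F [ 0.7  0.5 -1.5] units [-0.    0.03  0.03] roll 0.01
```

>>> arm_command([
  [0, 0, 0.04, 0, 1],
  [0, 0, 0.04, 0, 1],
  [0, 0, 0.02, 0, 1],
  [0, 0, 0, 0, 1],
  [0, 0, 0, 0, 1],
  [0, 0, 0, 0, 1],
  [0, 0, 0, 0, 1],
  [0, 0, 0, 0, 1],
  [0, 0, 0, 0, 1],
  [0, 0, 0, 0, 1],
])

```text
time_s: 12.75
position: [0.6258, -0.0198, 0.143]
ee_rot: [0.785, -0.619, 0.0, -0.0]
ft_force: [-2.6, 0.9, 6.3]
width: 0.0118
```

>>> arm_command([
  [0, 0, 0.06, 0, 1],
  [0, 0, 0.06, 0, 1],
  [0, 0, 0.06, 0, 1],
  [0, 0, 0.06, 0, 1],
  [0, 0, 0, 0, 1],
  [0, 0, 0, 0, 1],
  [0, 0, 0, 0, 1],
  [0, 0, 0, 0, 1],
  [0, 0, 0, 0, 1],
  [0, 0, 0, 0, 1],
])

```text
time_s: 13.58
position: [0.6261, -0.0198, 0.1429]
ee_rot: [0.785, -0.619, 0.001, -0.0]
ft_force: [-14.1, 1.9, 26.8]
width: 0.0115
```

Pressing 27 N gives no more travel at z 0.1429, so it is home. Relieve, then pull up gently to test the lock.

>>> arm_command([
  [0, 0, -0.1, 0, 1],
  [0, 0, -0.1, 0, 1],
  [0, 0, -0.1, 0, 1],
  [0, 0, -0.1, 0, 1],
  [0, 0, -0.06, 0, 1],
  [0, 0, -0.06, 0, 1],
  [0, 0, 0, 0, 1],
  [0, 0, 0, 0, 1],
  [0, 0, 0, 0, 1],
  [0, 0, 0, 0, 1],
])

```text
time_s: 14.42
position: [0.6252, -0.0197, 0.1474]
ee_rot: [0.785, -0.619, -0.0, 0.0]
ft_force: [0.1, 0.0, -3.8]
width: 0.0119
```

>>> arm_command([
  [0, 0, -0.06, 0, 1],
  [0, 0, -0.06, 0, 1],
  [0, 0, 0, 0, 1],
  [0, 0, 0, 0, 1],
  [0, 0, 0, 0, 1],
  [0, 0, 0, 0, 1],
  [0, 0, 0, 0, 1],
  [0, 0, 0, 0, 1],
  [0, 0, 0, 0, 1],
  [0, 0, 0, 0, 1],
])

```text
time_s: 15.25
position: [0.6249, -0.0197, 0.1478]
ee_rot: [0.785, -0.619, -0.001, 0.0]
ft_force: [6.4, -0.5, -15.0]
width: 0.0116
```

The catch holds against a 14 N pull (stopped after the 4 mm barb play), so it is locked. Press home again, then ease off and release.

>>> arm_command([
  [0, 0, 0.1, 0, 1],
  [0, 0, 0.1, 0, 1],
  [0, 0, 0.1, 0, 1],
  [0, 0, 0.1, 0, 1],
  [0, 0, 0.1, 0, 1],
  [0, 0, 0.06, 0, 1],
  [0, 0, 0, 0, 1],
  [0, 0, 0, 0, 1],
  [0, 0, 0, 0, 1],
  [0, 0, 0, 0, 1],
])

```text
time_s: 16.08
position: [0.6263, -0.0198, 0.143]
ee_rot: [0.785, -0.619, 0.001, -0.0]
ft_force: [-8.7, 0.9, 16.5]
width: 0.0119
```

>>> arm_command([
  [0, 0, -0.08, 0, 1],
  [0, 0, -0.08, 0, 1],
  [0, 0, 0, 0, 1],
  [0, 0, 0, 0, 1],
  [0, 0, 0, 0, 1],
  [0, 0, 0, 0, 1],
  [0, 0, 0, 0, 1],
  [0, 0, 0, 0, 1],
  [0, 0, 0, 0, 1],
  [0, 0, 0, 0, 1],
])

```text
time_s: 16.92
position: [0.6263, -0.0199, 0.1431]
ee_rot: [0.785, -0.619, 0.001, -0.0]
ft_force: [-2.2, 1.6, 6.2]
width: 0.0116
```

>>> arm_command([
  [0, 0, 0, 0, 0.6],
  [0, 0, 0, 0, 0.6],
  [0, 0, 0, 0, 0.6],
  [0, 0, 0, 0, 0.6],
  [0, 0, 0, 0, 0.6],
  [0, 0, 0, 0, 0.6],
  [0, 0, 0, 0, 0.6],
  [0, 0, 0, 0, 0.6],
  [0, 0, 0, 0, 0.6],
  [0, 0, 0, 0, 0.6],
])

```text
time_s: 17.75
position: [0.6255, -0.0198, 0.1412]
ee_rot: [0.785, -0.619, 0.0, -0.0]
ft_force: [0.1, -0.8, -0.9]
width: 0.0382
```

>>> arm_command([
  [0, 0, -0.2, 0, 0.6],
  [0, 0, -0.4, 0, 0.6],
  [0, 0, -0.6, 0, 0.6],
  [0, 0, -0.6, 0, 0.6],
  [0, 0, -0.6, 0, 0.6],
  [0, 0, -0.8, 0, 0.6],
  [0, 0, -0.8, 0, 0.6],
  [0, 0, -0.8, 0, 0.6],
  [0, 0.5, -0.8, 0, 0.6],
  [0, 0.5, 0, 0, 0.6],
])

```text
time_s: 18.58
position: [0.6033, -0.0258, 0.2881]
ee_rot: [0.785, -0.619, 0.004, -0.002]
ft_force: [0.5, -0.7, 1.0]
width: 0.0377
```

>>> arm_command([
  [0, 1, 0, 0, 0.6],
  [0, 1, 0, 0, 0.6],
  [0, 1, 0, 0, 0.6],
  [0, 1, 0, 0, 0.6],
  [0, 0.5, 0, 0, 0.6],
  [0, 0, 0, 0, 0.6],
  [0, 0, 0, 0, 0.6],
  [0, 0, 0, 0, 0.6],
  [0, 0, 0, 0, 0.6],
  [0, 0, 0, 0, 0.6],
])

```text
time_s: 19.42
position: [0.4924, -0.0517, 0.2811]
ee_rot: [0.785, -0.619, -0.0, 0.0]
ft_force: [0.2, -0.2, 0.5]
width: 0.0379
```

```bash
python3 - <<'E'
from h import *
a=viewer.capture("scene");w=viewer.capture("wrist")
print(arm.get_state()["time_s"])
S=cam("scene")
th=np.radians(13.4);ux=np.array([np.cos(th),np.sin(th),0]);uy=np.array([-ux[1],ux[0],0]);zz=np.array([0,0,1.])
O=np.array([.5383,-.0405,0])+(.0766-.004)*ux  # rough upright mid
PR=np.array([.6240,-.02175,0]);U=PR+.008*ux   # upright origin from plate rear edge
C=U-.066*ux+.066*zz
pts=[C+.059*ux+.108*zz]+[C+i*.045*ux+j*.04*uy+.016*zz for i,j in((-1,-1),(-1,1),(1,-1))]
q=proj(S,pts);print(q.round(1).tolist())
z=cv2.resize(a[170:260,240:340],(600,540),interpolation=cv2.INTER_CUBIC)
for x,y in q: cv2.circle(z,(int((x-240)*6+3),int((y-170)*6+3)),5,(255,0,0),1)
save("end",z)
E
```

```text
19.5167
[[291.7, 186.7], [249.9, 211.7], [261.4, 194.4], [280.4, 220.6]]
```

View pics/end.png

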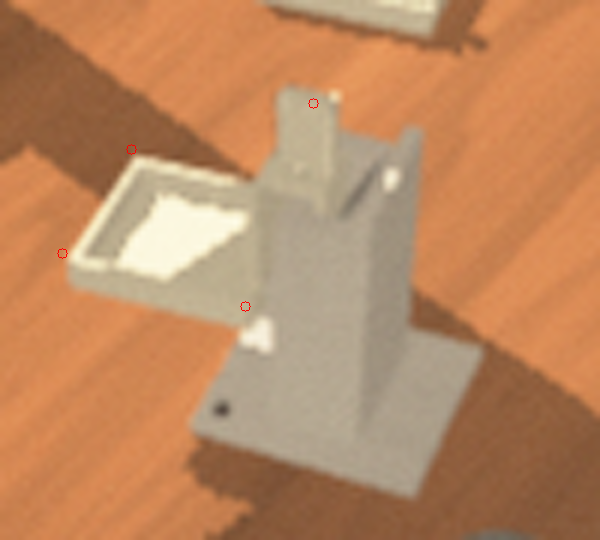

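The caddy hangs in the slot with its tray towards the robot; front rim corners at crop (70,262) and (135,157) sit slightly below the predicted circles. I check the tilt by triangulation with a second view.

```bash
python3 - <<'E'
from h import *
w=viewer.capture("wrist");c=cam("wrist");np.savez("pics/w4c.npz",K=c[0],R=c[1],t=c[2]);np.save("pics/w4.npy",w)
a=viewer.capture("scene");b=viewer.capture("top")
z=lambda im,x,y,wd,h:cv2.resize(im[y:y+h,x:x+wd],(400,300),interpolation=cv2.INTER_CUBIC)
q=proj(c,[[.56,-.035,.1]])[0];print(q)
save("end2",np.vstack([np.hstack([cv2.resize(w,(400,300)),z(b,213,140,80,60)]),np.hstack([z(a,245,185,48,36),z(a,275,180,48,36)])]))
E
```

```text
[254.84281671 113.9428875 ]
```

View pics/end2.png

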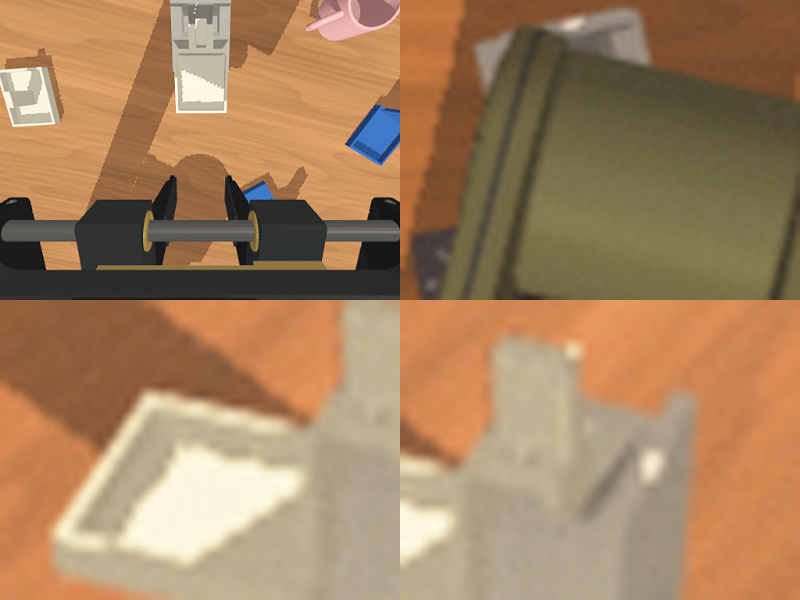

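```bash
python3 - <<'E'
from h import *
S=cam("scene");d=np.load("pics/w4c.npz");W=(d["K"],d["R"],d["t"])
w=np.load("pics/w4.npy").astype(int)
# tray front rim in wrist: subpixel bottom edge & corners
print(w[130:150,254].tolist()); print("row140",[tuple(x) for x in w[139,220:232].tolist()],[tuple(x) for x in w[139,284:298].tolist()])
pr=proj(S,[[.598,-.0778,.004],[.7062,-.0517,.004]]);print("base corner pred",pr.round(1),"seen",[(240+190/6,170+430/6),(240+415/6,170+497/6),(240+483/6,170+348/6)])
P=lambda c:c[0]@np.c_[c[1],c[2]]
for sc,wr in(((252.0,213.8),(226.5,141.5)),((262.8,196.2),(226.5,141.5)),((252.0,213.8),(290.5,141.5)),):
    X=cv2.triangulatePoints(P(S),P(W),np.array(sc).reshape(2,1),np.array(wr,float).reshape(2,1)).ravel();X=X[:3]/X[3]
    print(sc,wr,X.round(4),(proj(S,X)-sc).round(1),(proj(W,X)-wr).round(1))
E
```

```text
[[191, 184, 164], [193, 186, 165], [194, 187, 166], [193, 186, 165], [193, 186, 166], [192, 186, 165], [193, 186, 165], [193, 186, 165], [194, 187, 167], [189, 182, 161], [168, 160, 141], [216, 209, 188], [255, 255, 235], [255, 254, 234], [249, 240, 219], [217, 167, 118], [210, 148, 91], [211, 151, 97], [211, 152, 98], [209, 150, 97]]
row140 [(213, 155, 100), (214, 157, 102), (213, 156, 101), (212, 153, 97), (206, 140, 78), (255, 255, 239), (255, 253, 233), (255, 255, 235), (208, 201, 180), (182, 175, 154), (187, 180, 160), (188, 182, 161)] [(188, 181, 161), (178, 170, 150), (165, 159, 140), (255, 252, 229), (255, 253, 231), (255, 255, 242), (217, 171, 130), (212, 148, 90), (213, 153, 98), (212, 153, 97), (211, 152, 99), (210, 151, 97), (208, 149, 97), (209, 150, 95)]
base corner pred [[270.2 240.4]
 [308.  251.9]] seen [(271.6666666666667, 241.66666666666669), (309.1666666666667, 252.83333333333331), (320.5, 228.0)]
(252.0, 213.8) (226.5, 141.5) [ 0.4931 -0.0134 -0.0005] [[2.3 0.2]] [[ 4.5 11.4]]
(262.8, 196.2) (226.5, 141.5) [ 0.5202 -0.0082  0.0793] [[-0.1 -0. ]] [[-0.3 -0.8]]
(252.0, 213.8) (290.5, 141.5) [ 0.5393 -0.0843  0.0776] [[-0.3 -0.1]] [[-0.5 -1.7]]
```

The tray front rim sits at about z 0.079 against 0.082 if dead level. Part of that gap is a 1.3 px scene-camera offset, which also shows on the fixed base plate, so the tilt is within 1–2° and fits the leaf's play. Handing in.

```bash
python3 -c "
from h import *
print(order.hand_in())"
```

```text
the job is handed in; nothing more can be done
None
```

The white caddy is hooked into the upright's slot, pressed home and locked, with its tray on the robot's side. I handed the job in after about 20 s of the 42 s. I gripped it by its tab and never moved to the dish or the mug; both showed upright in the last wrist view.

- **Home:** pressing with 27 N gave no further travel, with the fingers at z 0.143. That is the expected fully-home height.
- **Locked:** a 15 N upward pull was stopped after about 5 mm, close to the 4 mm of play I expect at the barb. I then pressed it home again before letting go.
- **Released:** after release the force readings were near zero, and the arm is retracted and touching nothing.
- **Level, the one disagreement:** the tray's front rim measured about 3 mm low (0.078–0.079 against 0.082). The fixed base plate shows a similar camera offset, so I judge the real tilt to be 1–2° at most. That fits the leaf's play against the heel rest.

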